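# Find the steel sample by weight and stand it against the stop

### The job

One of the three identical white canisters with yellow caps has a steel bar in it, the other two have aluminium: feel which is by far the heaviest, and leave the other two standing upright where they are. Stand the heavy one upright on the narrow raised ledge of the red rest, centred across the ledge and touching the end stop, without banging it down or ramming it against the stop, and leave everything else on the bench alone.

Things in the scene. Friction and masses are not known exactly. Their poses are not given: they have to be found in the camera images.
- canister_a: one of three canisters that look alike: white plastic, yellow cap, grey ring near the foot. Round, straight, 56 mm diameter, 130 mm tall, upright. Origin: centre of the underside, z up. Inside, unseen, is a metal bar with a few mm of play: steel in one (canister 0.6 to 0.8 kg in all), aluminium in two (0.27 to 0.35 kg); which is which changes.
- canister_b: one of three canisters that look alike: white plastic, yellow cap, grey ring near the foot. Round, straight, 56 mm diameter, 130 mm tall, upright. Origin: centre of the underside, z up. Inside, unseen, is a metal bar with a few mm of play: steel in one (canister 0.6 to 0.8 kg in all), aluminium in two (0.27 to 0.35 kg); which is which changes.
- canister_c: one of three canisters that look alike: white plastic, yellow cap, grey ring near the foot. Round, straight, 56 mm diameter, 130 mm tall, upright. Origin: centre of the underside, z up. Inside, unseen, is a metal bar with a few mm of play: steel in one (canister 0.6 to 0.8 kg in all), aluminium in two (0.27 to 0.35 kg); which is which changes.
- rest: red cast rest, bolted down: base 180 x 100 x 14 mm, thin web, and on top a flat steel ledge 40 mm wide, 180 mm long, its top 80 mm above the bench. At the +x end is the end stop, an upright red plate 64 mm wide, 12 mm thick, top 135 mm above the bench. Origin: centre of the underside; x along the ledge towards the stop, y across, z up.
- stop (a point): point at the foot of the end stop's face: on the ledge's top surface, mid-width, where the ledge meets the stop. Axes as the rest: +x runs into the stop, so a 56 mm canister that touches the stop has its axis 28 mm to -x of this point.
- specimen_1: bystander: T-shaped test specimen, a steel bar 80 mm long on a short post and a 50 x 40 mm brass foot, yellow tag, 55 mm tall; origin under the foot
- specimen_2: bystander: T-shaped test specimen, a steel bar 80 mm long on a short post and a 50 x 40 mm brass foot, yellow tag, 55 mm tall; origin under the foot
- hammer: bystander: hammer lying on the bench
- wrench: bystander: open-ended wrench lying on the bench
- spray_can: bystander: can with a blue band and pale top, 60 mm in diameter, 190 mm tall; origin under its centre
- flask: bystander: square white plastic flask with grey screw cap, 70 x 70 mm, 150 mm tall; origin under its centre

How it is judged:
By the outcome, as a careful person would: the job done as asked, in the order asked, and still so for the second after the job is handed in, with the robot touching nothing.
It also fails if it takes over 64 s, if anything falls off the work surface, if the arm or the gripper's body presses on something with over 40 N, if the wrist force passes 120 N, or if a joint passes its speed limit or range.

### The arm

A 7-joint arm with a two-finger parallel gripper is mounted at the origin on the work surface. World frame = base frame: x ahead of the robot, y to its left, z up, the work surface at z = 0. Lengths are in mm, angles in degrees, forces in N, time in s.
With the tool pointing down it reaches from about 375 to 925 mm from the base axis. Payload 3.1 kg.
Tool frame: the origin (TCP) lies between the finger pads; the fingertips stand tcp_to_tips ahead of it and the grasp point (between the pads) is the TCP (tcp_to_tips is the distance from the TCP to the fingertips, in mm); z points along the fingers, y is the line along which they close (so a half turn about z gives the same grasp; the last joint's range is limited). The gripper opens to 85 mm and grips with 20 to 120 N. Pads are 22 mm wide; open, the fingers measure 114 mm over their backs; the gripper's body (76 mm by 85 mm) begins 54 mm behind the grasp point. The pads swing forward as they close: fully open they stand 13 mm farther back than shut.
Start: joints at [-77.739, 21.939, 2.515, 91.553, -1.026, 66.532, -2.859], TCP at [199.38, 618.669, 250.269] pointing down, gripper open.
Joint ranges: [-149.38, 149.38], [-23.57, 123.04], [-84.95, 90], [0, 143.3], [-89.99, 269.99], [3.08, 112.72], [-163.45, 163.45]. Speed limits (degrees/s): [159.86, 159.86, 180, 180, 180, 180, 180].

### API

Orientations are given as [roll, pitch, yaw] about the fixed x, y, z axes, in that order (R = Rz(yaw) Ry(pitch) Rx(roll)).
In Python, from plant import * gives the robot as it stands.
- The arm moves only by the tool drive_tool, never from a script. Its argument "deltas" is a list of rows, each an object of numbers: "hand": the finger opening in m, from 0 to 0.0854; "tx", "ty", "tz": the shift along the tool's x, y, z in m; "spin": the turn about the tool's z in rad. In form: [{"hand": .., "tx": .., "ty": .., "tz": .., "spin": ..}, ...]. A call has 1 to 10 rows; each row shifts and turns the commanded pose from where the row before left it, along the tool's axes as they then stand; what a row does not reach is not made up. A row lasts 1/8 s, in which the tool goes at most 62.5 mm and 10.7 degrees, less where a joint would pass 70% of its speed; a pose out of reach is approached as far as the arm can. A call with a gripper value outside its range is refused whole. The fingers move at their own pace and stop on an object; the grip force is fixed at half the most. Time passes only in rows, so rows that do not move let the fingers close. It gives the time, the measured TCP pose, the force, the opening and the grip force at its end, in the units of the state.
- get_state(): the state, without advancing time (a new reading comes with each control period).
- camera(name): name is "scene" or "top" or "wrist"; returns (picture, depth): 420x560x3 uint8, red, green, blue; 420x560 float32, mm along the optical axis (not along the pixel's ray), 0 where there is no reading.
- camera_info(name): a dict with "camera_matrix" (3x3 intrinsics, pixels), "dist" ([k1, k2, p1, p2, k3] as OpenCV has them; the pictures are not rectified), "R" (3x3) and "t" (3): a world point X has camera coordinates R X + t. Camera axes: x right, y down, z forward; pixel columns grow to the right and rows downward; lengths in mm; the calibration is good to about 2 mm. A picture is of the moment at which its call begins: read the wrist's pose just before it. camera_info takes no time and is no camera call; for the wrist camera it gives the pose at the moment of the call.
- job_done(): hands the job in; it is judged then, once.
Trained networks look in the newest picture that a camera, given by its name, has taken for a name from the list of things; names that differ only in an ending like _2 or _b are one class to them, and where a whole thing is asked for, a point or a joint stands for the part that bears it (a point fixed in the world has none). Each returns a list of dicts, best first, with "p" (0 to 1); they miss things now and then, are a little off and sometimes report something else, mostly with a low value. They report only what shows in the picture. A call takes as long as a camera call.
- boxes_of(camera, name): "location" ([column, row] as shares, 0 to 1, of the picture: columns of its width, rows of its height, amid what is visible of it).
- spot_point(camera, name): "location" ([column, row] as shares, 0 to 1, of the picture: columns of its width, rows of its height: a listed point, or the origin of a listed thing).
The state is a dict: "time_s": time; "q": joint angles; "dq": joint speeds; "effort": joint torques, N m; "ee_pos": TCP position; "eef_rot": TCP orientation; "contact_force": force on the tool from outside, world axes, zero at the start; "torque": the same for the moment, N m; "width": opening from 0.0 (shut) to 1.0 (fully open); "grip_force": force on a finger pad.
Only numpy, scipy, OpenCV 4.12 (cv2) and the standard library are available. Lean on these libraries where they do the work, as an engineer would, in place of code of your own. Each camera call takes 0.05 s, during which the arm holds its last target. There are 200 camera calls.

## Working session

There is one attempt and no reset: what is moved stays moved. The work goes in short steps, Python scripts to look and compute and a tool call to move; the robot and the scene stay as the last step left them, time stands still between calls to the robot, and variables do not carry over. Pictures are saved under pics/ and viewed, at most 10 in all, crops included, and the job is handed in when it is done.

Besides the shell and the picture viewer there is one more tool, called after "Call:" in YAML: its name, and indented under it one key for each argument. drive_tool: Moves the arm, as the interface text tells. Its arguments: {"type":"object","properties":{"deltas":{"type":"array"}},"required":["deltas"]}

```bash
ls; mkdir -p pics; cat > h.py <<'E'
from plant import *
import numpy as np, cv2
def world(name,px,depth=None,z=None):
    ci=camera_info(name); K=np.array(ci["camera_matrix"]);R=np.array(ci["R"]);t=np.array(ci["t"]).ravel()
    u=cv2.undistortPoints(np.array([[px]],float),K,np.array(ci["dist"],float))[0,0]
    r=np.array([u[0],u[1],1.]); C=-R.T@t; d=R.T@r
    return C+d*(depth if z is None else (z-C[2])/d[2])
def cloud(name,dep):
    ci=camera_info(name); K=np.array(ci["camera_matrix"]);R=np.array(ci["R"]);t=np.array(ci["t"]).ravel()
    v,u=np.mgrid[0:420,0:560]
    p=cv2.undistortPoints(np.stack([u,v],-1).reshape(-1,1,2).astype(float),K,np.array(ci["dist"],float)).reshape(420,560,2)
    P=np.dstack([p,np.ones((420,560))])*dep[...,None]
    W=(P-t)@R; W[dep==0]=np.nan
    return W
def save(n,im): cv2.imwrite("pics/"+n,im[...,::-1])
E
python3 - <<'E'
from h import *
np.set_printoptions(precision=1,suppress=True)
s=get_state();print(s)
for c in ["top","scene"]:
    im,d=camera(c);save(c+"0.png",im);np.save(c+".npy",d);np.save(c+"_im.npy",im)
    ci=camera_info(c);R=np.array(ci["R"]);print(c,-R.T@np.array(ci["t"]).ravel(),R[2])
    W=cloud(c,d)
    for n in ["canister_a","rest","stop","specimen_1","hammer","wrench","spray_can","flask"]:
        for o in spot_point(c,n)[:4]:
            x=np.array(o["location"])*[560,420]
            print(n,round(o["p"],2),x,"depthpt",W[min(419,int(x[1])),min(559,int(x[0]))],"z0",world(c,x,z=80 if n=="stop" else 0))
E
```

```text
pics
{'time_s': 0.0, 'q': array([-77.7,  22. ,   2.5,  91.7,  -1. ,  66.5,  -2.9]), 'dq': array([ 0. , -0.1,  0.1,  0. ,  0.1,  0.1,  0. ]), 'effort': array([ -0. , -43.3,   1. , -25. ,   0. ,   0. ,  -0. ]), 'ee_pos': array([199.1, 617.8, 248.9]), 'eef_rot': array([-179.8,    0. ,  162.1]), 'contact_force': array([ 0.4, -0.8,  0.8]), 'torque': array([ 0., -0.,  0.]), 'grip_force': 0.0, 'width': 1.0017736503490067}
top [ 336.4   -7.9 1155.2] [ 0.2  0.  -1. ]
canister_a 0.95 [381.1 258. ] depthpt [ 437.5 -290.4   91.8] z0 [ 446.2 -315.     0. ]
canister_a 0.72 [313.1 219.6] depthpt [530.  -99.5 129.2] z0 [ 552.5 -111.3    0. ]
canister_a 0.63 [259.  223.1] depthpt [512.7  44.1 129.7] z0 [534.7  50.7   0. ]
rest 0.81 [183.  222.1] depthpt [514.6 259.5  79.9] z0 [527.6 279.3   0. ]
rest 0.36 [312.2 218.3] depthpt [532.5 -96.6 130.1] z0 [ 556.4 -108.5    0. ]
stop 0.94 [179.9 189.9] depthpt [602.8 273.  105.5] z0 [606.8 276.9  80. ]
specimen_1 0.71 [350.9 175.9] depthpt [ 681.9 -212.5   50. ] z0 [ 694.7 -224.6    0. ]
specimen_1 0.58 [316.8 281. ] depthpt [ 372.2 -118.7   54.7] z0 [ 371.
[... 899 characters left out ...]
] depthpt [534.7 270.9  26. ] z0 [526.9 291.3   0. ]
stop 0.73 [333.  159.3] depthpt [613.8 245.1 113. ] z0 [604.5 271.3  80. ]
specimen_1 0.76 [268.7 297.8] depthpt [ 704.4 -239.2   53.5] z0 [ 691.6 -220.     0. ]
specimen_1 0.74 [202.  224.6] depthpt [ 371.2 -135.6    9. ] z0 [ 370.5 -131.7    0. ]
hammer 0.92 [330.4 242.2] depthpt [746.6  26.6  26. ] z0 [741.3  41.2   0. ]
hammer 0.62 [250.4 247.7] depthpt [ 568.1 -138.    56. ] z0 [ 548.1 -114.1    0. ]
wrench 0.84 [238.6 183.8] depthpt [369.6  60.4  10. ] z0 [368.   64.7   0. ]
spray_can 0.96 [335.4 120.4] depthpt [489.8 484.5  15.7] z0 [485.  497.6   0. ]
flask 0.65 [190.3 356.4] depthpt [ 654.1 -500.9  113.4] z0 [ 615.8 -480.2    0. ]
```

```bash
python3 - <<'E'
from h import *
np.set_printoptions(precision=1,suppress=True)
Ws=[cloud(c,np.load(c+".npy")) for c in ["top","scene"]]
for c,W in zip(["top","scene"],Ws):
    for x,y in [(446,-315),(553,-110),(530,55)]:
        near=np.hypot(W[...,0]-x,W[...,1]-y)<60
        m=near&(abs(W[...,2]-130)<5)
        if m.sum()<5: print("few",m.sum());continue
        P=W[m];cc,r=cv2.minEnclosingCircle(P[:,:2].astype(np.float32));print(c,"can",m.sum(),P.mean(0),cc,r, np.nanmax(W[near][:,2]))
    m=(np.hypot(W[...,0]-530,W[...,1]-265)<160)&(abs(W[...,2]-80)<4)
    P=W[m];rc=cv2.minAreaRect(P[:,:2].astype(np.float32));print("ledge",m.sum(),P.mean(0),rc);print(cv2.boxPoints(rc))
    # robust: medians along main axis
    m=(np.hypot(W[...,0]-530,W[...,1]-265)<160)&(abs(W[...,2]-135)<4)
    P=W[m]
    if m.sum()>4: print("stoptop",m.sum(),P.mean(0),cv2.boxPoints(cv2.minAreaRect(P[:,:2].astype(np.float32))))
a,b=[np.load(c+"_im.npy") for c in ["top","scene"]]
save("a.png",cv2.resize(a,(784,588)))
save("b.png",cv2.resize(b,(784,588)))
E
```

```text
top can 342 [ 453.1 -311.9  129.2] (452.95281982421875, -312.3971862792969) 28.146223068237305 134.3895637610567
top can 326 [ 550.1 -114.5  129.1] (550.6128540039062, -114.47653198242188) 27.66522979736328 135.46797137359428
top can 326 [523.1  51.7 129.2] (523.1690673828125, 52.508243560791016) 28.048189163208008 135.14001874867483
ledge 784 [517.1 278.3  79. ] ((522.7022094726562, 273.436767578125), (51.130680084228516, 177.00003051757812), 87.78765869140625)
[[433.3 251.3]
 [610.1 244.5]
 [612.1 295.6]
 [435.3 302.4]]
stoptop 92 [608.3 275.3 134.1] [[601.8 245.2]
 [613.6 244.9]
 [614.9 305.8]
 [603.1 306.1]]
scene can 273 [ 458.8 -313.1  130.2] (459.3993835449219, -311.57061767578125) 29.606260299682617 137.37849035593732
scene can 229 [ 553.7 -114.8  131.2] (552.4827270507812, -113.28190612792969) 30.518386840820312 138.82541161803982
scene can 192 [526.8  51.3 130.8] (527.7658081054688, 53.62532043457031) 29.717479705810547 138.59276391973256
ledge 359 [522.6 279.6  80.6] ((527.8457641601562, 275.28802490234375), (63.595359802246094, 182.5617218017578), 89.41807556152344)
[[436.2 244.4]
 [618.8 242.6]
 [619.4 306.2]
 [436.9 308. ]]
stoptop 57 [612.6 278.4 135.3] [[604.5 243. ]
 [617.6 242.5]
 [620.  309.5]
 [606.9 309.9]]
```

View pics/a.png

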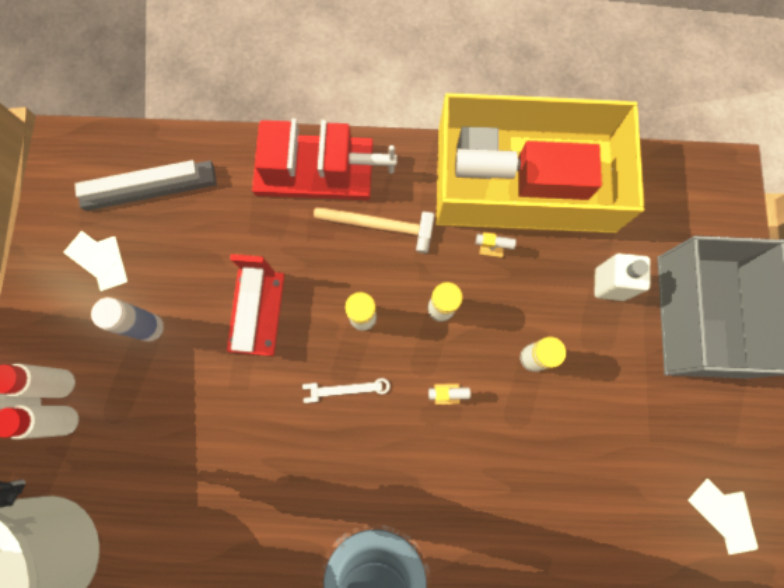

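View pics/b.png

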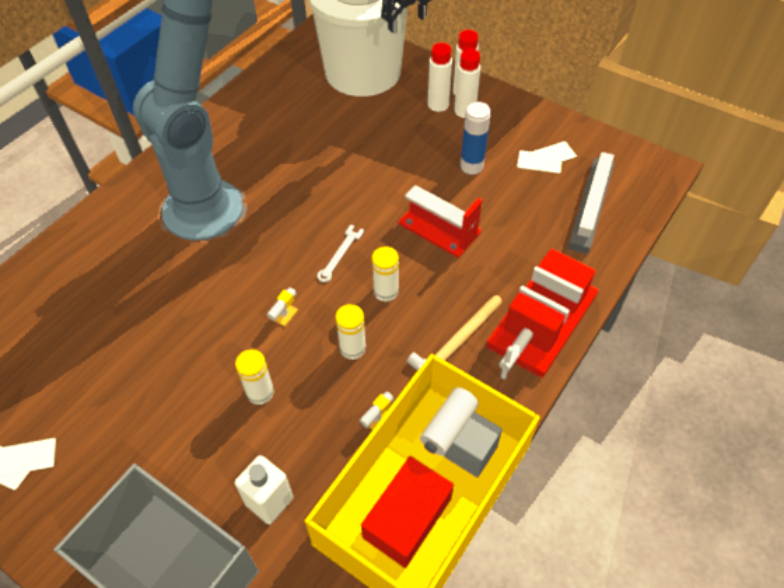

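Top picture: yellow caps at (361,312), (445,300) and (548,353), with the red rest at (255,305) and its stop at the far end. The scene picture agrees with this. I'll spin the tool to the rest's yaw and move toward the first canister.

Call:
drive_tool:
  deltas:
    - {"hand": 0.085,"tx": 0,"ty": 0,"tz": 0,"spin": -0.14}
    - {"hand": 0.085,"tx": 0,"ty": 0,"tz": 0,"spin": -0.14}
    - {"hand": 0.085,"tx": -0.034,"ty": -0.05,"tz": 0,"spin": 0}
    - {"hand": 0.085,"tx": -0.034,"ty": -0.05,"tz": 0,"spin": 0}
    - {"hand": 0.085,"tx": -0.034,"ty": -0.05,"tz": 0,"spin": 0}
    - {"hand": 0.085,"tx": -0.034,"ty": -0.05,"tz": 0,"spin": 0}
    - {"hand": 0.085,"tx": -0.034,"ty": -0.05,"tz": 0,"spin": 0}
    - {"hand": 0.085,"tx": -0.034,"ty": -0.05,"tz": 0,"spin": 0}
    - {"hand": 0.085,"tx": -0.02,"ty": -0.03,"tz": 0,"spin": 0}
    - {"hand": 0.085,"tx": 0,"ty": 0,"tz": 0,"spin": 0}

```text
time_s: 2.15
ee_pos: [415.0, 278.0, 250.6]
eef_rot: [-180.0, 0.1, 177.7]
contact_force: [-1.3, 0.7, -1.0]
width: 0.994
grip_force: 0.0
```

```bash
cat >> h.py <<'E'
def look(n,show=True):
    ci=camera_info("wrist");im,d=camera("wrist");save(n,cv2.resize(im,(784,588)))
    W=cloud("wrist",d);return im,W
def to(x,y,z=None,yaw=None):
    s=get_state();p=np.array(s["ee_pos"]);a=np.radians(s["eef_rot"][2])
    d=np.array([x,y])-p[:2]
    return np.round([d@[np.cos(a),np.sin(a)],d@[np.sin(a),-np.cos(a)],0 if z is None else p[2]-z],1)
def rest(W):
    for h,w in((80,4),(135,4)):
        m=(np.hypot(W[...,0]-530,W[...,1]-272)<160)&(abs(W[...,2]-h)<w);P=W[m]
        if m.sum()>20:
            rc=cv2.minAreaRect(P[:,:2].astype(np.float32));print(h,m.sum(),P.mean(0),rc);print(cv2.boxPoints(rc))
E
python3 - <<'E'
from h import *
np.set_printoptions(precision=1,suppress=True)
ci=camera_info("wrist");R=np.array(ci["R"]);print(-R.T@np.array(ci["t"]).ravel(),R)
im,W=look("w1.png");np.save("w1.npy",W)
rest(W)
print(to(523,52,250))
E
```

```text
[334.4 281.4 375. ] [[ 0.   1.  -0. ]
 [ 0.9 -0.   0.3]
 [ 0.3 -0.  -1. ]]
80 5131 [512.3 283.6  80.4] ((516.9365234375, 284.095703125), (63.88637161254883, 170.53102111816406), 87.59260559082031)
[[430.4 255.8]
 [600.8 248.6]
 [603.5 312.4]
 [433.1 319.6]]
[-117.5 -224.6    0.6]
```

View pics/w1.png

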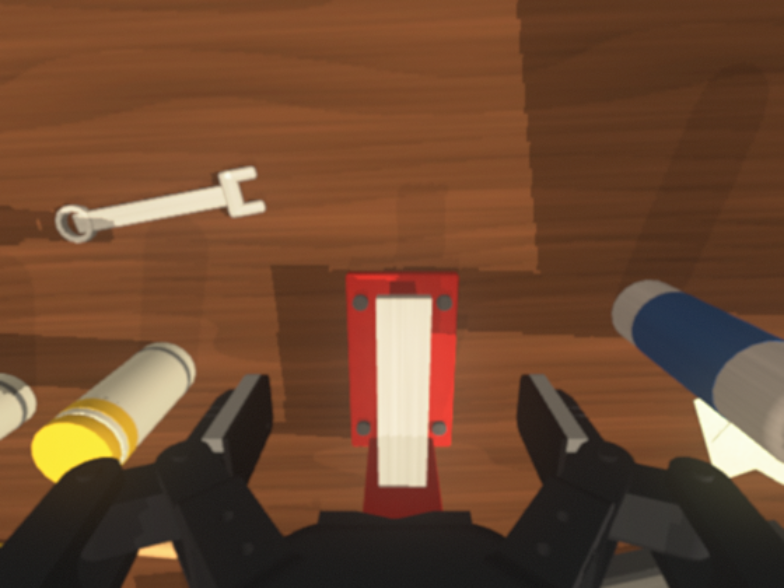

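The wrist view shows the pale ledge in the middle, columns 376–432 and rows 297–487. The dark red stop is at its lower end, and the first canister is to the left. I'll fit the ledge from its white pixels.

```bash
cat >> h.py <<'E'
def ledge(im,W):
    f=im.astype(float);w=(f[...,1]>0.75*f[...,0])&(f[...,0]>90)
    m=w&(np.hypot(W[...,0]-520,W[...,1]-275)<130)&(abs(W[...,2]-80)<6)
    P=W[m]; L=[]
    for x in np.arange(440,600,8):
        q=P[abs(P[:,0]-x)<5]
        if len(q)>15: L.append((x,(np.percentile(q[:,1],1)+np.percentile(q[:,1],99))/2,np.ptp(q[:,1])))
    L=np.array(L);print(L[::3])
    k=np.polyfit(L[:,0],L[:,1],1);print("yaw",np.degrees(np.arctan(k[0])),"y at 577",np.polyval(k,577.),"xrange",np.percentile(P[:,0],[.2,1,50,99,99.8]),"z",np.median(P[:,2]))
E
python3 - <<'E'
from h import *
np.set_printoptions(precision=1,suppress=True)
im=cv2.resize(cv2.imread("pics/w1.png"),(560,420))[...,::-1]
ledge(im,np.load("w1.npy"))
ledge(np.load("top_im.npy"),cloud("top",np.load("top.npy")))
ledge(np.load("scene_im.npy"),cloud("scene",np.load("scene.npy")))
E
```

```text
[[440.  286.4  39.1]
 [464.  285.2  39.1]
 [488.  285.   39.7]
 [512.  283.8  38.7]
 [536.  283.1  39.4]
 [560.  281.8  39.2]
 [584.  281.2  39.9]]
yaw -2.142922921775085 y at 577 281.32454106670076 xrange [431.8 432.4 505.9 599.  600.7] z 80.38768321015921
[[440.  280.3  38.5]
 [464.  280.4  40.2]
 [488.  279.2  40.5]
 [512.  279.5  40.1]
 [536.  277.6  37.6]
 [560.  277.4  37. ]
 [584.  276.4  37.6]]
yaw -1.8036750594148996 y at 577 276.716933455329 xrange [435.1 436.2 514.7 601.9 603. ] z 78.68660921264366
[[440.  286.6  42.1]
 [464.  284.4  43.4]
 [488.  284.1  42.7]
 [512.  281.1  43.3]
 [536.  280.6  41.3]
 [560.  279.9  43.1]
 [584.  275.7  41.7]]
yaw -2.9142975926912102 y at 577 278.4376410141337 xrange [437.2 438.7 514.  591.7 594. ] z 80.98111034756012
```

Call:
drive_tool:
  deltas:
    - {"hand": 0.085,"tx": -0.018,"ty": -0.045,"tz": 0,"spin": 0}
    - {"hand": 0.085,"tx": -0.018,"ty": -0.045,"tz": 0,"spin": 0}
    - {"hand": 0.085,"tx": -0.018,"ty": -0.045,"tz": 0,"spin": 0}
    - {"hand": 0.085,"tx": -0.018,"ty": -0.045,"tz": 0,"spin": 0}
    - {"hand": 0.085,"tx": -0.018,"ty": -0.045,"tz": 0,"spin": 0}
    - {"hand": 0.085,"tx": 0,"ty": 0,"tz": 0,"spin": 0}

```text
time_s: 2.95
ee_pos: [496.7, 51.3, 250.7]
eef_rot: [-179.9, 0.1, 177.9]
contact_force: [-0.4, 0.3, 0.3]
width: 0.997
grip_force: 0.0
```

```bash
cat >> h.py <<'E'
def can(W,x,y):
    near=np.hypot(W[...,0]-x,W[...,1]-y)<50
    m=near&(abs(W[...,2]-130)<5);P=W[m]
    if m.sum()>20:
        L=np.percentile(P[:,:2],[.5,99.5],axis=0);print("can",m.sum(),P.mean(0),"extents",L,L.mean(0),cv2.minEnclosingCircle(P[:,:2].astype(np.float32)))
E
python3 - <<'E'
from h import *
np.set_printoptions(precision=1,suppress=True)
im,W=look("w2.png")
can(W,525,52);can(W,552,-114)
print(get_state()["ee_pos"],get_state()["contact_force"],to(525,52.5,95))
E
```

```text
can 2995 [520.5  54.6 130.2] extents [[495.   28.2]
 [548.1  80.7]] [521.6  54.4] ((521.7749633789062, 54.59220504760742), 27.868040084838867)
can 2714 [ 548.3 -109.9  129.9] extents [[ 522.7 -137.2]
 [ 576.2  -84.3]] [ 549.5 -110.7] ((550.0036010742188, -111.40326690673828), 28.210433959960938)
[496.   54.2 250.4] [ 0.6  0.5 -0.1] [-29.   -0.7 155.4]
```

View pics/w2.png

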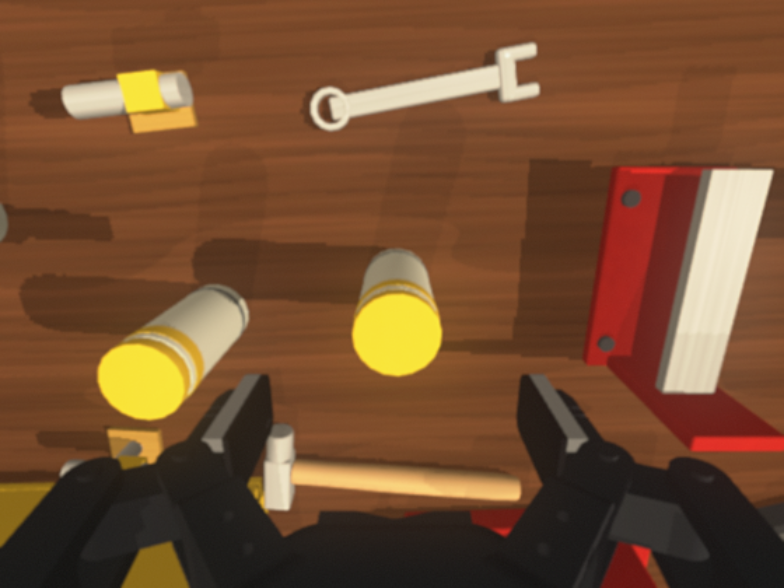

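Wrist view: cap 1 is at (397,332), midway between the pads at 271 and 517. Cap 2 is at (144,374).

Call:
drive_tool:
  deltas:
    - {"hand": 0.085,"tx": -0.026,"ty": 0,"tz": 0,"spin": 0}
    - {"hand": 0.085,"tx": 0,"ty": 0,"tz": 0.03,"spin": 0}
    - {"hand": 0.085,"tx": 0,"ty": 0,"tz": 0.03,"spin": 0}
    - {"hand": 0.085,"tx": 0,"ty": 0,"tz": 0,"spin": 0}
    - {"hand": 0.085,"tx": 0,"ty": 0,"tz": 0,"spin": 0}

```text
time_s: 3.62
ee_pos: [522.0, 55.1, 191.1]
eef_rot: [180.0, 0.1, 178.3]
contact_force: [0.1, 0.3, 0.6]
width: 0.993
grip_force: 0.0
```

```bash
python3 - <<'E'
from h import *
np.set_printoptions(precision=1,suppress=True)
print(get_state()["ee_pos"])
im,W=look("w3.png");can(W,525,52)
print(get_state()["ee_pos"],get_state()["contact_force"],to(522,54.5,95))
E
```

```text
[522.   55.1 191.1]
can 5220 [521.8  51.1 131.1] extents [[496.5  24.7]
 [549.8  77.4]] [523.1  51.1] ((523.9678344726562, 50.90361785888672), 28.184368133544922)
[522.5  54.7 191.6] [ 0.2 -0.6  0.5] [ 0.5 -0.2 96.6]
```

View pics/w3.png

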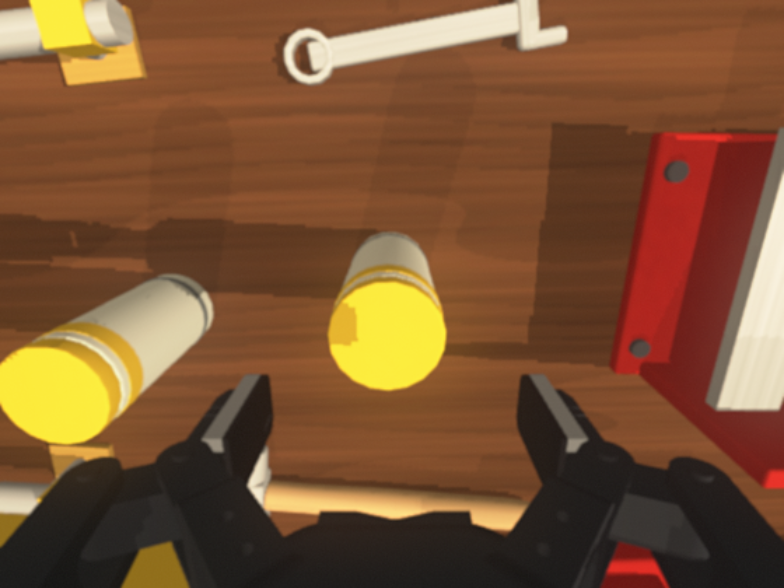

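Cap 1 is now at (388,332), about 3.5 mm to −y of the pad midline. I'll correct that and descend.

Call:
drive_tool:
  deltas:
    - {"hand": 0.085,"tx": 0,"ty": -0.0035,"tz": 0.02,"spin": 0}
    - {"hand": 0.085,"tx": 0,"ty": 0,"tz": 0.04,"spin": 0}
    - {"hand": 0.085,"tx": 0,"ty": 0,"tz": 0.036,"spin": 0}
    - {"hand": 0.085,"tx": 0,"ty": 0,"tz": 0,"spin": 0}
    - {"hand": 0.085,"tx": 0,"ty": 0,"tz": 0,"spin": 0}
    - {"hand": 0.06,"tx": 0,"ty": 0,"tz": 0,"spin": 0}
    - {"hand": 0.04,"tx": 0,"ty": 0,"tz": 0,"spin": 0}
    - {"hand": 0.04,"tx": 0,"ty": 0,"tz": 0,"spin": 0}
    - {"hand": 0.04,"tx": 0,"ty": 0,"tz": 0,"spin": 0}

```text
time_s: 4.8
ee_pos: [523.2, 50.4, 96.5]
eef_rot: [179.9, 0.2, 178.2]
contact_force: [-0.7, -0.2, 6.6]
width: 0.648
grip_force: 62.4
```

Call:
drive_tool:
  deltas:
    - {"hand": 0.04,"tx": 0,"ty": 0,"tz": -0.004,"spin": 0}
    - {"hand": 0.04,"tx": 0,"ty": 0,"tz": -0.006,"spin": 0}
    - {"hand": 0.04,"tx": 0,"ty": 0,"tz": 0,"spin": 0}
    - {"hand": 0.04,"tx": 0,"ty": 0,"tz": 0,"spin": 0}
    - {"hand": 0.04,"tx": 0,"ty": 0,"tz": 0,"spin": 0}

```text
time_s: 5.42
ee_pos: [521.2, 49.6, 104.0]
eef_rot: [-180.0, -0.0, 178.2]
contact_force: [0.1, -0.9, -2.9]
width: 0.648
grip_force: 63.9
```

Call:
drive_tool:
  deltas:
    - {"hand": 0.04,"tx": 0,"ty": 0,"tz": 0,"spin": 0}

```text
time_s: 5.55
ee_pos: [521.3, 49.6, 104.0]
eef_rot: [-180.0, -0.0, 178.2]
contact_force: [-0.5, 0.1, -3.6]
width: 0.649
grip_force: 63.9
```

About 3.2 N, so this one is light. I'll put it back and go to the second.

Call:
drive_tool:
  deltas:
    - {"hand": 0.04,"tx": 0,"ty": 0,"tz": 0.003,"spin": 0}
    - {"hand": 0.04,"tx": 0,"ty": 0,"tz": 0.003,"spin": 0}
    - {"hand": 0.04,"tx": 0,"ty": 0,"tz": 0.003,"spin": 0}
    - {"hand": 0.04,"tx": 0,"ty": 0,"tz": 0,"spin": 0}
    - {"hand": 0.04,"tx": 0,"ty": 0,"tz": 0,"spin": 0}

```text
time_s: 6.18
ee_pos: [521.8, 49.7, 96.5]
eef_rot: [180.0, -0.0, 178.2]
contact_force: [-2.3, 0.0, 6.6]
width: 0.647
grip_force: 64.6
```

Call:
drive_tool:
  deltas:
    - {"hand": 0.058,"tx": 0,"ty": 0,"tz": 0,"spin": 0}
    - {"hand": 0.07,"tx": 0,"ty": 0,"tz": 0,"spin": 0}
    - {"hand": 0.085,"tx": 0,"ty": 0,"tz": 0,"spin": 0}
    - {"hand": 0.085,"tx": 0,"ty": 0,"tz": 0,"spin": 0}
    - {"hand": 0.085,"tx": 0,"ty": 0,"tz": -0.04,"spin": 0}
    - {"hand": 0.085,"tx": 0,"ty": 0,"tz": -0.055,"spin": 0}

```text
time_s: 6.92
ee_pos: [519.9, 49.4, 189.6]
eef_rot: [-179.9, -0.2, 178.2]
contact_force: [1.7, 0.4, 0.2]
width: 0.992
grip_force: 0.0
```

Call:
drive_tool:
  deltas:
    - {"hand": 0.085,"tx": -0.0085,"ty": -0.0406,"tz": 0,"spin": 0}
    - {"hand": 0.085,"tx": -0.0085,"ty": -0.0406,"tz": 0,"spin": 0}
    - {"hand": 0.085,"tx": -0.0085,"ty": -0.0406,"tz": 0,"spin": 0}
    - {"hand": 0.085,"tx": -0.0085,"ty": -0.0406,"tz": 0,"spin": 0}
    - {"hand": 0.085,"tx": 0,"ty": 0,"tz": 0,"spin": 0}
    - {"hand": 0.085,"tx": 0,"ty": 0,"tz": 0,"spin": 0}
    - {"hand": 0.085,"tx": 0,"ty": 0,"tz": 0,"spin": 0}

```text
time_s: 7.8
ee_pos: [550.3, -111.8, 190.0]
eef_rot: [179.9, -0.0, 178.3]
contact_force: [-0.2, -0.4, 1.1]
width: 0.995
grip_force: 0.0
```

```bash
python3 - <<'E'
from h import *
np.set_printoptions(precision=1,suppress=True)
print(get_state()["ee_pos"])
im,W=look("w4.png");can(W,550,-114);can(W,522,50)
print(get_state()["ee_pos"],get_state()["contact_force"])
E
```

```text
[ 550.3 -111.8  190. ]
can 5282 [ 548.4 -115.   130.6] extents [[ 522.9 -141.3]
 [ 576.1  -88.6]] [ 549.5 -114.9] ((550.0947265625, -115.03800964355469), 27.92902374267578)
can 4910 [521.5  42.9 130.3] extents [[495.1  23.1]
 [548.1  65.1]] [521.6  44.1] ((522.1449584960938, 49.243595123291016), 28.003154754638672)
[ 550.3 -111.8  190. ] [ 0.2 -0.   0.8]
```

Call:
drive_tool:
  deltas:
    - {"hand": 0.085,"tx": 0,"ty": -0.003,"tz": 0.02,"spin": 0}
    - {"hand": 0.085,"tx": 0,"ty": 0,"tz": 0.04,"spin": 0}
    - {"hand": 0.085,"tx": 0,"ty": 0,"tz": 0.034,"spin": 0}
    - {"hand": 0.085,"tx": 0,"ty": 0,"tz": 0,"spin": 0}
    - {"hand": 0.085,"tx": 0,"ty": 0,"tz": 0,"spin": 0}
    - {"hand": 0.06,"tx": 0,"ty": 0,"tz": 0,"spin": 0}
    - {"hand": 0.04,"tx": 0,"ty": 0,"tz": 0,"spin": 0}
    - {"hand": 0.04,"tx": 0,"ty": 0,"tz": 0,"spin": 0}
    - {"hand": 0.04,"tx": 0,"ty": 0,"tz": 0,"spin": 0}

```text
time_s: 8.98
ee_pos: [551.6, -116.0, 98.1]
eef_rot: [179.9, 0.2, 178.2]
contact_force: [-0.8, 1.9, 6.4]
width: 0.635
grip_force: 63.6
```

Call:
drive_tool:
  deltas:
    - {"hand": 0.04,"tx": 0,"ty": 0,"tz": -0.004,"spin": 0}
    - {"hand": 0.04,"tx": 0,"ty": 0,"tz": -0.006,"spin": 0}
    - {"hand": 0.04,"tx": 0,"ty": 0,"tz": 0,"spin": 0}
    - {"hand": 0.04,"tx": 0,"ty": 0,"tz": 0,"spin": 0}
    - {"hand": 0.04,"tx": 0,"ty": 0,"tz": 0,"spin": 0}

```text
time_s: 9.6
ee_pos: [549.8, -116.7, 105.9]
eef_rot: [-180.0, -0.1, 178.2]
contact_force: [0.0, 0.2, -7.4]
width: 0.631
grip_force: 64.3
```

Call:
drive_tool:
  deltas:
    - {"hand": 0.04,"tx": 0,"ty": 0,"tz": 0,"spin": 0}

```text
time_s: 9.72
ee_pos: [550.0, -116.7, 106.0]
eef_rot: [-180.0, -0.0, 178.2]
contact_force: [0.1, 0.4, -7.3]
width: 0.636
grip_force: 64.3
```

7.3 N against 3.2 N, so this is the steel one. I'll lift it and carry it high toward the rest.

Call:
drive_tool:
  deltas:
    - {"hand": 0.04,"tx": 0,"ty": 0,"tz": -0.015,"spin": 0}
    - {"hand": 0.04,"tx": 0,"ty": 0,"tz": -0.03,"spin": 0}
    - {"hand": 0.04,"tx": 0,"ty": 0,"tz": -0.04,"spin": 0}
    - {"hand": 0.04,"tx": 0,"ty": 0,"tz": -0.04,"spin": 0}
    - {"hand": 0.04,"tx": 0,"ty": 0,"tz": -0.035,"spin": 0}
    - {"hand": 0.04,"tx": 0,"ty": 0,"tz": -0.015,"spin": 0}
    - {"hand": 0.04,"tx": 0,"ty": 0,"tz": 0,"spin": 0}

```text
time_s: 10.6
ee_pos: [550.7, -117.1, 282.4]
eef_rot: [180.0, 0.1, 178.2]
contact_force: [0.0, -0.9, -7.1]
width: 0.635
grip_force: 65.2
```

Call:
drive_tool:
  deltas:
    - {"hand": 0.04,"tx": 0.005,"ty": 0.015,"tz": 0,"spin": 0}
    - {"hand": 0.04,"tx": 0.01,"ty": 0.03,"tz": 0,"spin": 0}
    - {"hand": 0.04,"tx": 0.012,"ty": 0.04,"tz": 0,"spin": 0}
    - {"hand": 0.04,"tx": 0.012,"ty": 0.045,"tz": 0,"spin": 0}
    - {"hand": 0.04,"tx": 0.012,"ty": 0.045,"tz": 0,"spin": 0}
    - {"hand": 0.04,"tx": 0.012,"ty": 0.045,"tz": 0,"spin": 0}
    - {"hand": 0.04,"tx": 0.01,"ty": 0.035,"tz": 0,"spin": 0}
    - {"hand": 0.04,"tx": 0.005,"ty": 0.02,"tz": 0,"spin": 0}
    - {"hand": 0.04,"tx": 0,"ty": 0,"tz": 0,"spin": 0}
    - {"hand": 0.04,"tx": 0,"ty": 0,"tz": 0,"spin": 0}

```text
time_s: 11.85
ee_pos: [480.3, 159.1, 280.0]
eef_rot: [-179.9, -0.1, 178.1]
contact_force: [0.8, 1.0, -6.6]
width: 0.629
grip_force: 65.8
```

Call:
drive_tool:
  deltas:
    - {"hand": 0.04,"tx": 0,"ty": 0,"tz": 0,"spin": 0}
    - {"hand": 0.04,"tx": 0,"ty": 0,"tz": 0,"spin": 0}

```text
time_s: 12.1
ee_pos: [481.2, 159.3, 281.2]
eef_rot: [-180.0, -0.0, 178.0]
contact_force: [-0.1, -0.1, -7.7]
width: 0.631
grip_force: 65.8
```

```bash
python3 - <<'E'
from h import *
np.set_printoptions(precision=1,suppress=True)
print(get_state()["ee_pos"])
im,W=look("w5.png");np.save("w5.npy",W);ledge(im,W);rest(W)
print([ (o["p"],world("wrist",np.array(o["location"])*[560,420],z=80)) for o in spot_point("wrist","stop")])
print(get_state()["ee_pos"],get_state()["contact_force"])
E
```

```text
[481.2 159.3 281.2]
[[440.  283.4  40.6]
 [464.  282.6  40.6]
 [488.  281.5  40.6]
 [512.  280.6  40.8]
 [536.  279.6  41.1]
 [560.  278.6  40.7]
 [584.  277.7  40.9]]
yaw -2.1894645130264925 y at 577 278.1594153984725 xrange [433.4 434.5 507.4 600.4 601.9] z 80.61337312652276
80 5288 [511.5 280.6  80.6] ((518.5860595703125, 281.0994873046875), (172.20359802246094, 50.334232330322266), 1.574743628501892)
[[431.8 303.9]
 [433.2 253.6]
 [605.3 258.3]
 [604.  308.6]]
135 188 [604.2 288.7 134.4] ((605.7444458007812, 290.9029541015625), (33.018314361572266, 8.890100479125977), 86.76124572753906)
[[600.4 274.7]
 [609.2 274.2]
 [611.1 307.1]
 [602.2 307.6]]
[(0.78, array([603.6, 276. ,  80. ]))]
[481.2 159.8 281.3] [-0.5 -0.3 -6.7]
```

View pics/w5.png

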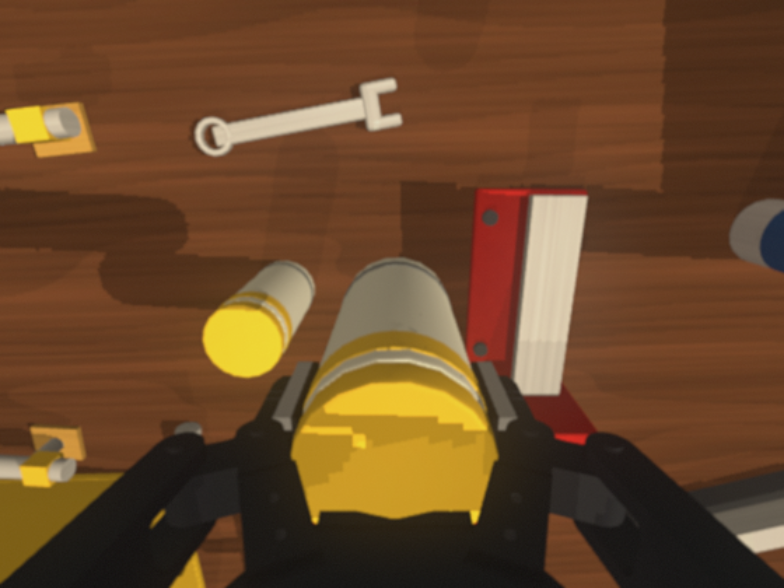

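The held canister is in the centre and upright, canister 1 is still standing, and the ledge runs from (557,195) to (537,395) with the stop just below. Tool yaw and ledge yaw agree, so I'll move over the ledge 20 mm short of the stop.

Call:
drive_tool:
  deltas:
    - {"hand": 0.04,"tx": -0.007,"ty": 0.012,"tz": 0,"spin": 0}
    - {"hand": 0.04,"tx": -0.014,"ty": 0.025,"tz": 0,"spin": 0}
    - {"hand": 0.04,"tx": -0.018,"ty": 0.031,"tz": 0,"spin": 0}
    - {"hand": 0.04,"tx": -0.018,"ty": 0.03,"tz": 0,"spin": 0}
    - {"hand": 0.04,"tx": -0.009,"ty": 0.015,"tz": 0,"spin": 0}
    - {"hand": 0.04,"tx": -0.004,"ty": 0.007,"tz": 0,"spin": 0}
    - {"hand": 0.04,"tx": 0,"ty": 0,"tz": 0,"spin": 0}
    - {"hand": 0.04,"tx": 0,"ty": 0,"tz": 0,"spin": 0}
    - {"hand": 0.04,"tx": 0,"ty": 0,"tz": 0,"spin": 0}

```text
time_s: 13.32
ee_pos: [554.6, 276.9, 281.4]
eef_rot: [-180.0, -0.0, 178.1]
contact_force: [0.9, -0.8, -7.2]
width: 0.631
grip_force: 65.9
```

```bash
python3 - <<'E'
from h import *
np.set_printoptions(precision=1,suppress=True)
s=get_state();print(s["ee_pos"],s["contact_force"],s["eef_rot"],to(555,277.2,190))
im,d=camera("scene");W=cloud("scene",d);m=(np.hypot(W[...,0]-555,W[...,1]-277)<60)&(W[...,2]>185)&(W[...,2]<225);print(m.sum(),W[m].min(0))
s=get_state();print(s["ee_pos"],to(555,277.2,190))
E
```

```text
[554.6 276.9 281.4] [ 0.9 -0.8 -7.2] [-180.    -0.   178.1] [-0.4  0.3 91.4]
156 [533.8 247.8 185. ]
[554.6 277.3 281.5] [-0.4 -0.1 91.5]
```

Call:
drive_tool:
  deltas:
    - {"hand": 0.04,"tx": 0,"ty": 0,"tz": 0.015,"spin": 0}
    - {"hand": 0.04,"tx": 0,"ty": 0,"tz": 0.025,"spin": 0}
    - {"hand": 0.04,"tx": 0,"ty": 0,"tz": 0.025,"spin": 0}
    - {"hand": 0.04,"tx": 0,"ty": 0,"tz": 0.015,"spin": 0}
    - {"hand": 0.04,"tx": 0,"ty": 0,"tz": 0.01,"spin": 0}
    - {"hand": 0.04,"tx": 0,"ty": 0,"tz": 0.004,"spin": 0}
    - {"hand": 0.04,"tx": 0,"ty": 0,"tz": 0,"spin": 0}
    - {"hand": 0.04,"tx": 0,"ty": 0,"tz": 0,"spin": 0}
    - {"hand": 0.04,"tx": 0,"ty": 0,"tz": 0,"spin": 0}

```text
time_s: 14.5
ee_pos: [555.3, 278.6, 188.1]
eef_rot: [179.9, 0.1, 178.2]
contact_force: [0.4, 0.0, -6.7]
width: 0.634
grip_force: 65.7
```

```bash
python3 - <<'E'
from h import *
s=get_state();print(s["ee_pos"],s["contact_force"])
im,d=camera("scene");save("s1.png",cv2.resize(im[60:270,210:490],(784,588),interpolation=2))
E
```

```text
[555.25625242 278.55704181 188.12862986] [ 0.37999575  0.03479349 -6.72657109]
```

View pics/s1.png

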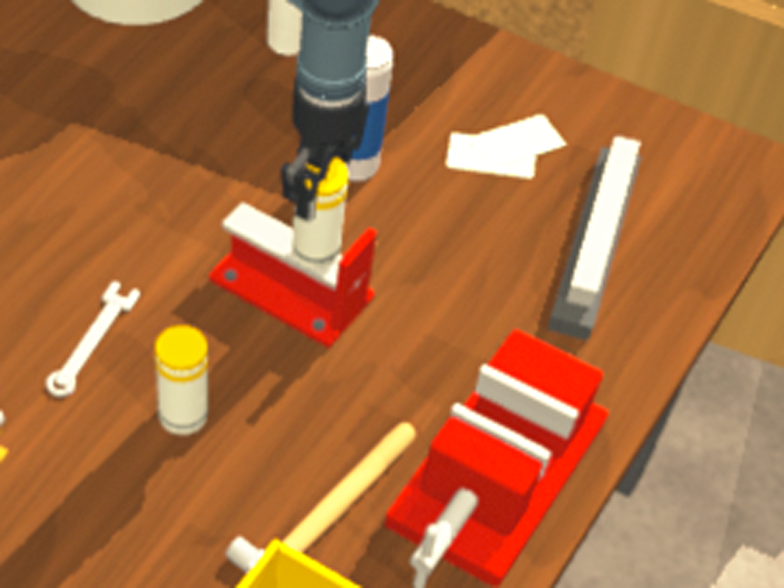

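The canister hangs upright just above the ledge at (318,235), clear of the stop. I'll advance slowly.

Call:
drive_tool:
  deltas:
    - {"hand": 0.04,"tx": -0.004,"ty": -0.001,"tz": 0.003,"spin": 0}
    - {"hand": 0.04,"tx": -0.005,"ty": 0,"tz": 0.003,"spin": 0}
    - {"hand": 0.04,"tx": -0.004,"ty": 0,"tz": 0,"spin": 0}
    - {"hand": 0.04,"tx": -0.002,"ty": 0,"tz": 0,"spin": 0}
    - {"hand": 0.04,"tx": 0,"ty": 0,"tz": 0,"spin": 0}
    - {"hand": 0.04,"tx": 0,"ty": 0,"tz": 0,"spin": 0}

```text
time_s: 15.3
ee_pos: [569.6, 276.9, 181.3]
eef_rot: [180.0, -0.0, 178.2]
contact_force: [0.3, 0.3, -7.2]
width: 0.635
grip_force: 65.8
```

Call:
drive_tool:
  deltas:
    - {"hand": 0.04,"tx": -0.001,"ty": 0,"tz": 0,"spin": 0}
    - {"hand": 0.04,"tx": -0.001,"ty": 0,"tz": 0,"spin": 0}
    - {"hand": 0.04,"tx": 0,"ty": 0,"tz": 0,"spin": 0}

```text
time_s: 15.68
ee_pos: [571.9, 276.7, 181.3]
eef_rot: [180.0, 0.0, 178.2]
contact_force: [0.2, 0.4, -7.0]
width: 0.632
grip_force: 65.8
```

Call:
drive_tool:
  deltas:
    - {"hand": 0.04,"tx": -0.001,"ty": 0,"tz": 0,"spin": 0}
    - {"hand": 0.04,"tx": 0,"ty": 0,"tz": 0,"spin": 0}

```text
time_s: 15.92
ee_pos: [572.8, 276.7, 181.3]
eef_rot: [-180.0, 0.0, 178.2]
contact_force: [0.0, 0.0, -8.0]
width: 0.632
grip_force: 65.8
```

Call:
drive_tool:
  deltas:
    - {"hand": 0.04,"tx": -0.001,"ty": 0,"tz": 0,"spin": 0}
    - {"hand": 0.04,"tx": 0,"ty": 0,"tz": 0,"spin": 0}

```text
time_s: 16.18
ee_pos: [573.8, 276.7, 181.3]
eef_rot: [-180.0, 0.0, 178.2]
contact_force: [-1.0, -0.2, -8.3]
width: 0.635
grip_force: 65.8
```

Call:
drive_tool:
  deltas:
    - {"hand": 0.04,"tx": -0.001,"ty": 0,"tz": 0,"spin": 0}
    - {"hand": 0.04,"tx": 0,"ty": 0,"tz": 0,"spin": 0}

```text
time_s: 16.42
ee_pos: [574.8, 276.7, 181.3]
eef_rot: [-180.0, -0.0, 178.2]
contact_force: [0.8, 0.2, -6.3]
width: 0.63
grip_force: 65.8
```

Call:
drive_tool:
  deltas:
    - {"hand": 0.04,"tx": -0.001,"ty": 0,"tz": 0,"spin": 0}
    - {"hand": 0.04,"tx": 0,"ty": 0,"tz": 0,"spin": 0}

```text
time_s: 16.68
ee_pos: [575.1, 276.7, 181.2]
eef_rot: [-180.0, -0.1, 178.2]
contact_force: [-2.1, 0.4, -6.0]
width: 0.633
grip_force: 65.9
```

Call:
drive_tool:
  deltas:
    - {"hand": 0.04,"tx": -0.001,"ty": 0,"tz": 0,"spin": 0}
    - {"hand": 0.04,"tx": 0,"ty": 0,"tz": 0,"spin": 0}

```text
time_s: 16.92
ee_pos: [575.4, 276.8, 181.1]
eef_rot: [-180.0, -0.2, 178.2]
contact_force: [-4.5, 0.1, -3.9]
width: 0.637
grip_force: 66.2
```

Contact with the stop at about 575. I'll ease off and lower gently.

Call:
drive_tool:
  deltas:
    - {"hand": 0.04,"tx": 0.0012,"ty": 0,"tz": 0,"spin": 0}
    - {"hand": 0.04,"tx": 0,"ty": 0,"tz": 0.001,"spin": 0}
    - {"hand": 0.04,"tx": 0,"ty": 0,"tz": 0.001,"spin": 0}
    - {"hand": 0.04,"tx": 0,"ty": 0,"tz": 0,"spin": 0}

```text
time_s: 17.42
ee_pos: [575.2, 276.9, 179.1]
eef_rot: [180.0, -0.0, 178.2]
contact_force: [-4.0, 0.5, -4.1]
width: 0.63
grip_force: 66.3
```

Call:
drive_tool:
  deltas:
    - {"hand": 0.04,"tx": 0,"ty": 0,"tz": 0.001,"spin": 0}
    - {"hand": 0.04,"tx": 0,"ty": 0,"tz": 0,"spin": 0}

```text
time_s: 17.68
ee_pos: [575.3, 277.0, 178.3]
eef_rot: [180.0, -0.0, 178.2]
contact_force: [-4.8, 0.1, -4.2]
width: 0.636
grip_force: 66.4
```

Call:
drive_tool:
  deltas:
    - {"hand": 0.04,"tx": 0,"ty": 0,"tz": 0.001,"spin": 0}
    - {"hand": 0.04,"tx": 0,"ty": 0,"tz": 0,"spin": 0}

```text
time_s: 17.92
ee_pos: [575.3, 277.0, 178.3]
eef_rot: [180.0, -0.0, 178.2]
contact_force: [-6.3, 0.8, -0.0]
width: 0.631
grip_force: 66.8
```

Call:
drive_tool:
  deltas:
    - {"hand": 0.04,"tx": 0.0008,"ty": 0,"tz": 0,"spin": 0}
    - {"hand": 0.04,"tx": 0,"ty": 0,"tz": 0.0005,"spin": 0}
    - {"hand": 0.04,"tx": 0,"ty": 0,"tz": 0,"spin": 0}

```text
time_s: 18.3
ee_pos: [575.2, 277.0, 178.3]
eef_rot: [179.9, 0.1, 178.2]
contact_force: [-6.0, 0.3, 0.9]
width: 0.634
grip_force: 66.8
```

Call:
drive_tool:
  deltas:
    - {"hand": 0.04,"tx": 0,"ty": 0,"tz": 0.0005,"spin": 0}
    - {"hand": 0.04,"tx": 0,"ty": 0,"tz": 0,"spin": 0}

```text
time_s: 18.55
ee_pos: [575.2, 277.0, 178.2]
eef_rot: [179.9, 0.1, 178.2]
contact_force: [-6.0, -1.0, 3.0]
width: 0.632
grip_force: 66.9
```

Call:
drive_tool:
  deltas:
    - {"hand": 0.056,"tx": 0,"ty": 0,"tz": 0,"spin": 0}
    - {"hand": 0.06,"tx": 0,"ty": 0,"tz": 0,"spin": 0}
    - {"hand": 0.07,"tx": 0,"ty": 0,"tz": 0,"spin": 0}
    - {"hand": 0.085,"tx": 0,"ty": 0,"tz": 0,"spin": 0}
    - {"hand": 0.085,"tx": 0,"ty": 0,"tz": 0,"spin": 0}
    - {"hand": 0.085,"tx": 0,"ty": 0,"tz": 0,"spin": 0}

```text
time_s: 19.3
ee_pos: [574.8, 276.6, 176.2]
eef_rot: [-180.0, 0.0, 178.2]
contact_force: [0.4, -0.2, -0.3]
width: 0.997
grip_force: 0.0
```

Call:
drive_tool:
  deltas:
    - {"hand": 0.085,"tx": 0,"ty": 0,"tz": -0.02,"spin": 0}
    - {"hand": 0.085,"tx": 0,"ty": 0,"tz": -0.04,"spin": 0}
    - {"hand": 0.085,"tx": 0,"ty": 0,"tz": -0.04,"spin": 0}
    - {"hand": 0.085,"tx": 0.03,"ty": 0,"tz": -0.02,"spin": 0}
    - {"hand": 0.085,"tx": 0.05,"ty": 0,"tz": 0,"spin": 0}
    - {"hand": 0.085,"tx": 0,"ty": 0,"tz": 0,"spin": 0}
    - {"hand": 0.085,"tx": 0,"ty": 0,"tz": 0,"spin": 0}
    - {"hand": 0.085,"tx": 0,"ty": 0,"tz": 0,"spin": 0}

```text
time_s: 20.3
ee_pos: [496.2, 278.9, 297.1]
eef_rot: [180.0, 0.1, 178.1]
contact_force: [-0.1, -0.1, -0.2]
width: 0.996
grip_force: 0.0
```

```bash
python3 - <<'E'
from h import *
np.set_printoptions(precision=1,suppress=True)
print(get_state()["ee_pos"])
im,W=look("w6.png");np.save("w6.npy",W)
m=(abs(W[...,2]-210)<5)&(np.hypot(W[...,0]-575,W[...,1]-277)<60);P=W[m]
print(m.sum(),P.mean(0),cv2.minEnclosingCircle(P[:,:2].astype(np.float32)));ledge(im,W)
# plane fit of cap top
A=np.c_[P[:,:2]-P[:,:2].mean(0),np.ones(len(P))];print("tilt",np.degrees(np.linalg.lstsq(A,P[:,2],rcond=None)[0][:2]))
can(W,522,50)
im,d=camera("scene");save("s2.png",np.vstack([cv2.resize(im[90:300,150:430],(784,588),interpolation=2)]))
W=cloud("scene",d);can(W,525,52);can(W,457,-312)
m=(abs(W[...,2]-210)<5)&(np.hypot(W[...,0]-575,W[...,1]-277)<50);print(W[m].mean(0) if m.any() else "")
E
```

```text
[496.2 278.9 297.1]
3212 [570.5 277.9 210. ] ((572.9306640625, 278.34136962890625), 28.391721725463867)
[[440.  283.3  39.3]
 [464.  282.   38.9]
 [488.  281.3  39.9]
 [512.  280.5  38.5]
 [536.  279.5  39.2]]
yaw -2.1691357356785725 y at 577 278.0093983116169 xrange [434.1 434.9 486.9 549.  552.4] z 80.37885825929752
tilt [ 0.9 -0. ]
can 2307 [520.3  53.2 130.2] extents [[494.4  25.3]
 [547.6  79. ]] [521.   52.2] ((521.8486938476562, 51.151702880859375), 28.90251350402832)
can 188 [526.3  51.2 131.3] extents [[498.9  22.6]
 [552.3  79.8]] [525.6  51.2] ((526.9472045898438, 51.13155746459961), 30.333126068115234)
can 268 [ 458.6 -312.4  130.4] extents [[ 429.9 -339.6]
 [ 485.  -283.9]] [ 457.4 -311.8] ((459.19671630859375, -311.0806884765625), 30.407711029052734)
[578.3 275.7 210.9]
```

View pics/w6.png

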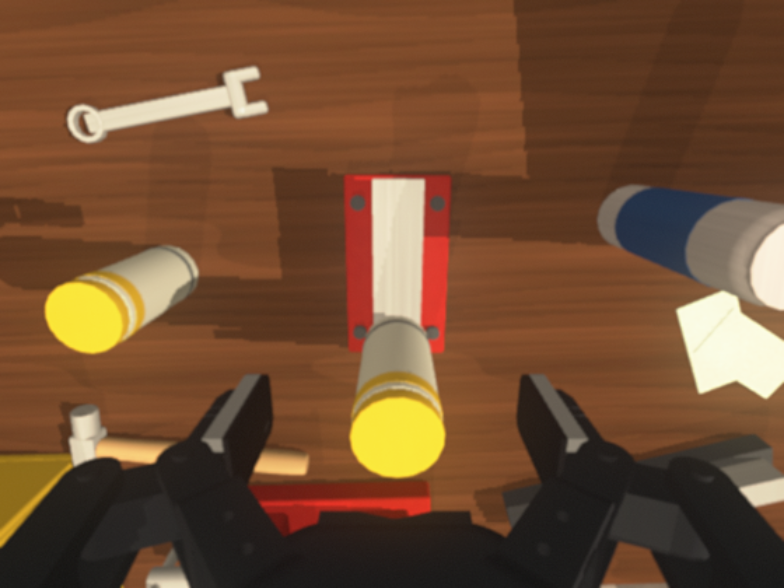

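View pics/s2.png

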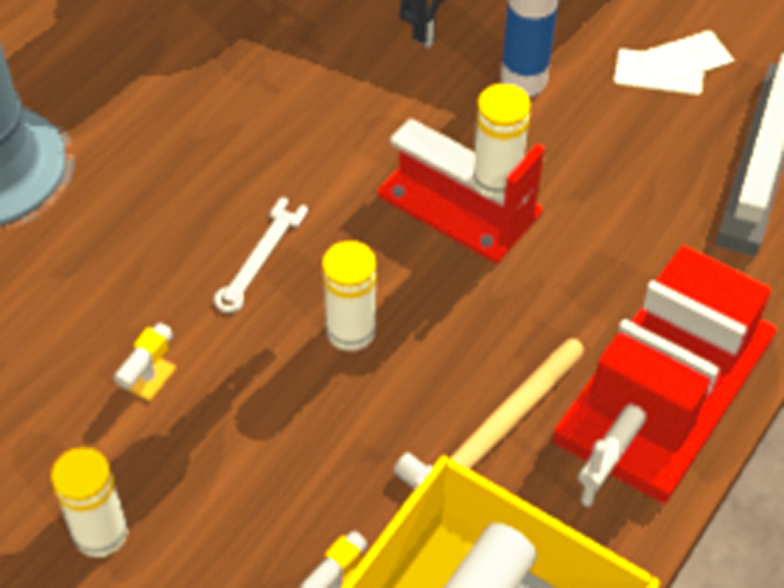

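Both views show the canister upright on the ledge against the stop, with its cap at (397,437) in the wrist view. It is centred within 0.5 mm, and the other two canisters still stand where they were.

```bash
python3 -c "
from plant import *
print(job_done())"
```

```text
the job is handed in; nothing more can be done
None
```

I handed in the job: the heavy canister (about 0.75 kg; one other weighed 0.33 kg, the third was not weighed) stands upright on the red ledge, centred to within about 1 mm. I slid it against the end stop with about 6 N before letting go, and the other two canisters stand where they were.

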